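# Fetch the yeast tin from behind the bottles

## Robot

A 7-joint arm with a two-finger parallel gripper is mounted at the origin on the work surface. World frame = base frame: x ahead of the robot, y to its left, z up, the work surface at z = 0. Lengths are in m, angles in rad, forces in N, time in s.
With the tool pointing down it reaches from about 0.35 to 0.9 m from the base axis. Payload 8.1 kg.
Tool frame: the origin (TCP) lies midway between the tips of the shut fingers; the grasp point (between the pads) lies behind it (arm.tcp_to_grasp is the z of the grasp point in the tool frame, in m); z points along the fingers, y is the line along which they close (so a half turn about z gives the same grasp; the last joint's range is limited). The gripper opens to 92 mm and grips with 3 to 60 N. Pads are 19 mm wide; open, the fingers measure 130 mm over their backs; the gripper's body (75 mm by 190 mm) begins 47 mm behind the grasp point.
Start: joints at [1.02, 0.434, 0.025, 1.573, -0.012, 1.134, -0.075], TCP at [0.271, -0.563, 0.227] pointing down, gripper open.
Joint ranges: [-2.62, 2.62], [-0.44, 2.09], [-1.27, 1.32], [0.08, 2.57], [-1.32, 4.46], [0.12, 2], [-2.74, 2.74]. Speed limits (rad/s): [2.22, 2.22, 3.01, 3.01, 3.14, 3.14, 3.14].

## Interface

Orientations are given as a rotation vector (axis times angle).
In Python, from cell import readout, vision, arm gives the robot as it stands.
- The arm moves only by the tool carry_out, never from a script. Its argument "increments" is one flat list of numbers, 6 for each row, row after row: the shift along the world's x, y, z in mm, then the turn, a rotation vector about the world's x, y, z in rad. In form: [tx, ty, tz, wx, wy, wz, tx, ty, tz, wx, wy, wz, ...]. A call has 1 to 20 rows; each row shifts and turns the commanded pose from where the row before left it; what a row does not reach is not made up. A row lasts 1/8 s, in which the tool goes at most 62.5 mm and 10.7 degrees, less where a joint would pass 70% of its speed; a pose out of reach is approached as far as the arm can. A call with a gripper value outside its range is refused whole. "grip" is the closure, from 0 (fully open) to 1 (shut), set as the call begins (left out, the last holds). The fingers move at their own pace and stop on an object; "newtons" is the grip in N (left out, the last holds). Time passes only in rows, so rows that do not move let the fingers close. It gives the time, the measured TCP pose, the force, the opening and the grip force at its end, in the units of the state.
- readout.observe(): the state, without advancing time (a new reading comes with each control period).
- vision.get_image(name): name is "scene" or "top" or "wrist"; returns the picture (384x512x3 uint8, red, green, blue); there is no depth.
- vision.calibration(name): a dict with "fov_y" (degrees; the focal length in pixels is half the picture's height over the tangent of half this angle, whatever the lens; pixels are square), "cx", "cy" (the principal point, pixels), "pose" (4x4, takes a point from camera to world coordinates). Camera axes: x right, y up, looking along -z (the intrinsics and any distortion apply to the point x, -y, -z); pixel columns grow to the right and rows downward; lengths in m; the calibration is good to about 2 mm. The wrist camera is an equidistant fisheye: a pixel r from the principal point sees the ray r / f radians off the axis. A picture is of the moment at which its call begins: read the wrist's pose just before it. calibration takes no time and is no camera call; for the wrist camera it gives the pose at the moment of the call.
- arm.sign_off(): hands the job in; it is judged then, once.
The state is a dict: "clock": time; "joints": joint angles; "dq": joint speeds; "joint_efforts": joint torques, N m; "position": TCP position; "ee_rot": TCP orientation; "force": force on the tool from outside, world axes, zero at the start; "ft_torque": the same for the moment, N m; "width": opening from 0.0 (shut) to 1.0 (fully open); "gripper_force": force on a finger pad.
Only numpy, scipy, OpenCV 4.12 (cv2) and the standard library are available. Lean on these libraries where they do the work, as an engineer would, in place of code of your own. Each camera call takes 0.05 s, during which the arm holds its last target. There are 200 camera calls.

## Task

Bring the low yeast tin from the back of the seasoning tray to the kitchen scale and leave it standing in the middle of the weighing plate. First clear away the pepper mill, the oil bottle and the squeeze bottle that crowd in front of it, standing all three on the empty sheet pan, and once the tin is on the scale put each of the three back upright on the tray exactly where it stood. Knock nothing over, and leave the rolling pin, the canister and the flour shaker where they are.

Things in the scene. Friction and masses are not known exactly. Their poses are not given: they have to be found in the camera images.
- mill: Turned dark-wood pepper mill, 186 mm tall, round about its upright z axis. Foot 58 mm in diameter, slim waist (36 mm) at 78 mm height, then a straight-sided wooden head 45 mm in diameter from 132 to 156 mm height (a good place to grip), above it a small steel knob to 186 mm. About 0.3 kg. Origin: centre of its underside.
- oil_bottle: Green glass oil bottle with a steel pourer, 212 mm tall, round about its upright z axis. Body 58 mm in diameter up to 118 mm, shoulder to 148 mm, straight neck 28 mm in diameter from 148 to 182 mm height (a good place to grip), a 31 mm collar from 182 to 188 mm, thin pourer to 212 mm. About 0.42 kg. Origin: centre of its underside.
- squeeze_bottle: White hard plastic squeeze bottle with a pointed nozzle, treated as rigid, 182 mm tall, round about its upright z axis. Body 57 mm in diameter up to 112 mm, straight cap 46 mm in diameter from 124 to 144 mm height (a good place to grip), tapered nozzle to 182 mm. About 0.33 kg. Origin: centre of its underside.
- tin: Low round steel yeast tin with a lid, 60 mm tall: body 54 mm in diameter up to 46 mm height, lid 56 mm in diameter above. Closed, about 0.16 kg. Origin: centre of its underside. Stands at the back (+x side) of the tray; the three tall things stand in an arc in front of and beside it, only some 4 mm away (axes 61 mm apart), so a gripper would hit any left there.
- tray: Dark rectangular seasoning tray, fixed, 168 mm (its x) by 224 mm (its y), rim 14 mm high, 4 mm thick. Inner floor 4 mm above the bench. Origin: centre of its underside; x points to its back. In its frame the tin stands at about (48, 0) mm and the three tall things, in any order, at about (32, -59), (-13, 0) and (32, 59) mm.
- sheet_pan: Empty bare aluminium sheet pan, the side area, fixed, 260 mm (its x) by 180 mm (its y), rim 20 mm high and 4 mm thick. Its inner floor is 4 mm above the bench. Origin: centre of its underside, on the bench. Lies on the robot's left or right.
- scale_plate (a point): Centre of the top face of the round steel weighing plate, 128 mm in diameter, of a white kitchen scale (200 by 155 mm). This point is 40 mm above the bench; the plate does not give. The scale is fixed and stands on the other side from the sheet pan.
- rolling_pin: Wooden rolling pin lying on the bench beyond the tray, along its y axis, 420 mm long, 45 mm in diameter. Origin: middle of its underside. A bystander: leave it alone.
- canister: Yellow canister with green base and lid, 104 mm in diameter, 130 mm tall, standing on the bench beyond one side of the work. Origin: centre of its underside. A bystander: leave it alone.
- flour_shaker: Steel flour shaker with a domed top, 68 mm in diameter, 96 mm tall, standing on the bench beyond the other side of the work. Origin: centre of its underside. A bystander: leave it alone.

How it is judged:
By the outcome, as a careful person would: the job done as asked, in the order asked, and still so for the second after the job is handed in, with the robot touching nothing.
It also fails if it takes over 144 s, if anything falls off the work surface, if the arm or the gripper's body presses on something with over 40 N, if the wrist force passes 120 N, or if a joint passes its speed limit or range.

## Working session

There is one attempt and no reset: what is moved stays moved. The work goes in short steps, Python scripts to look and compute and a tool call to move; the robot and the scene stay as the last step left them, time stands still between calls to the robot, and variables do not carry over. Pictures are saved under pics/ and viewed, at most 14 in all, crops included, and the job is handed in when it is done.

Besides the shell and the picture viewer there is one more tool, called after "Emit:" by a JSON object that holds its "name" and its "arguments". carry_out: Moves the arm, as the interface text tells. Its arguments: {"type":"object","properties":{"increments":{"type":"array","items":{"type":"number"}},"grip":{"type":"number"},"newtons":{"type":"number"}},"required":["increments"]}

```bash
mkdir -p pics; ls; python3 - <<'E'
from cell import readout, vision, arm
import cv2, numpy as np
s=readout.observe(); print({k:np.round(v,3).tolist() for k,v in s.items()}); print(arm.tcp_to_grasp)
for n in("top","scene"):
    im=vision.get_image(n); cv2.imwrite(f"pics/{n}0.png",im[:,:,::-1]); c=vision.calibration(n); print(n,c["fov_y"],c["cx"],c["cy"],np.round(c["pose"],3).tolist(),c.keys())
E
```

```text
pics
{'clock': 0.0, 'joints': [1.02, 0.435, 0.025, 1.574, -0.012, 1.134, -0.075], 'dq': [0.002, 0.002, -0.0, -0.001, 0.0, -0.0, 0.001], 'joint_efforts': [0.001, -66.785, 0.986, -31.447, -0.06, 0.043, 0.0], 'position': [0.27, -0.563, 0.226], 'ee_rot': [-3.062, -0.697, 0.001], 'force': [-0.007, 0.055, -0.607], 'ft_torque': [0.028, -0.058, 0.03], 'gripper_force': 0.0, 'width': 0.996}
-0.0188
top 51.851076144014016 251.51897410709648 191.45716872879382 [[0.008, 0.972, -0.236, 0.403], [-1.0, 0.008, -0.0, 0.017], [0.002, 0.236, 0.972, 0.963], [0.0, 0.0, 0.0, 1.0]] dict_keys(['fov_y', 'cx', 'cy', 'pose'])
scene 53.693066694082255 258.2650883600553 192.7976693418287 [[0.498, -0.737, 0.457, 1.026], [0.867, 0.433, -0.247, -0.24], [-0.016, 0.519, 0.855, 0.849], [0.0, 0.0, 0.0, 1.0]] dict_keys(['fov_y', 'cx', 'cy', 'pose'])
```

View pics/top0.png

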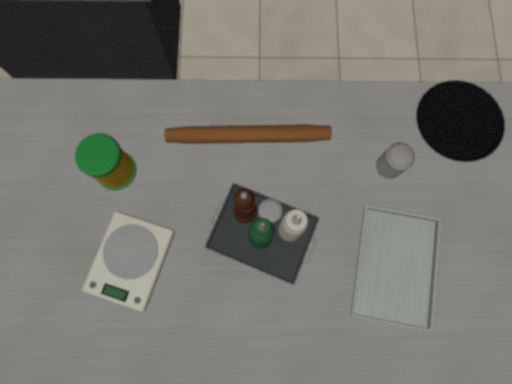

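View pics/scene0.png

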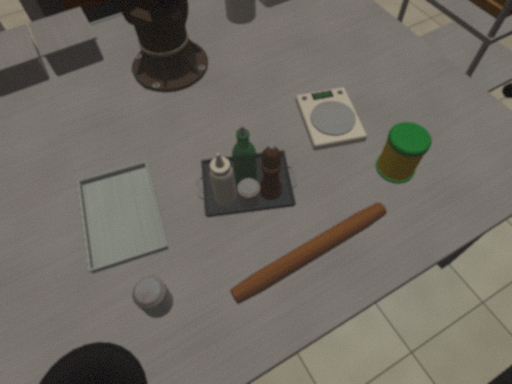

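The top view shows the tray at about (263,232), with the mill (245,205), oil bottle (261,233), squeeze bottle (293,225) and tin (270,211) on it. The scale plate is at (131,251) and the pan at (397,267). The scene view shows the same layout. Next I'll take enlarged crops for precise pixels.

```bash
cat > h.py <<'E'
import numpy as np, cv2
from cell import readout, vision, arm
def ray(n,u,v,c=None):
    c=c or vision.calibration(n); f=192/np.tan(np.radians(c["fov_y"]/2)); P=np.array(c["pose"])
    x,y=(u-c["cx"]),(v-c["cy"])
    if n=="wrist":
        r=np.hypot(x,y); t=r/f; k=np.sin(t)/max(r,1e-9); d=np.array([x*k,-y*k,-np.cos(t)])
    else: d=np.array([x/f,-y/f,-1])
    return P[:3,3],P[:3,:3]@(d/np.linalg.norm(d))
def onz(n,u,v,z,c=None):
    o,d=ray(n,u,v,c); return o+d*(z-o[2])/d[2]
def tri(rs):
    A=sum(np.eye(3)-np.outer(d,d) for o,d in rs); b=sum((np.eye(3)-np.outer(d,d))@o for o,d in rs)
    return np.linalg.solve(A,b)
def proj(n,p,c=None):
    c=c or vision.calibration(n); f=192/np.tan(np.radians(c["fov_y"]/2)); P=np.array(c["pose"])
    q=P[:3,:3].T@(np.asarray(p)-P[:3,3]); x,y,z=q[0],-q[1],-q[2]
    if n=="wrist":
        r=np.hypot(x,y); t=np.arctan2(r,z); return c["cx"]+f*t*x/r, c["cy"]+f*t*y/r
    return c["cx"]+f*x/z, c["cy"]+f*y/z
E
python3 - <<'E'
from h import *
im=cv2.imread("pics/top0.png")
a=cv2.resize(im[175:295,195:335],None,fx=5,fy=5,interpolation=cv2.INTER_CUBIC); cv2.imwrite("pics/topc.png",a)
im2=cv2.imread("pics/scene0.png")
a=cv2.resize(im2[115:225,190:310],None,fx=5,fy=5,interpolation=cv2.INTER_CUBIC); cv2.imwrite("pics/scenec.png",a)
g=cv2.cvtColor(im,cv2.COLOR_BGR2HSV)
print(im[267,397],im[251,131],im[290,100],im[320,300],im[260,240],im[206,397])
def big(m,roi):
    z=np.zeros_like(m);x0,y0,x1,y1=roi;z[y0:y1,x0:x1]=m[y0:y1,x0:x1]
    return max(cv2.findContours(z,cv2.RETR_EXTERNAL,cv2.CHAIN_APPROX_NONE)[0],key=cv2.contourArea)
dark=((im.max(2)<75)*255).astype(np.uint8)
r=cv2.minAreaRect(big(dark,(190,170,340,300))); print("tray",r); print(cv2.boxPoints(r).tolist(),[onz("top",*p,0.012)[:2].round(3).tolist() for p in cv2.boxPoints(r)])
E
```

```text
[141 148 142] [134 137 134] [155 167 168] [130 134 135] [60 56 56] [127 130 132]
tray ((262.1504211425781, 232.7433624267578), (95.07891845703125, 70.25743865966797), 22.249021530151367)
[[204.8495330810547, 247.25665283203125], [231.4512939453125, 182.23008728027344], [319.4512939453125, 218.23007202148438], [292.84954833984375, 283.25665283203125]] [[0.496, 0.128], [0.658, 0.067], [0.568, -0.149], [0.413, -0.082]]
```

View pics/topc.png

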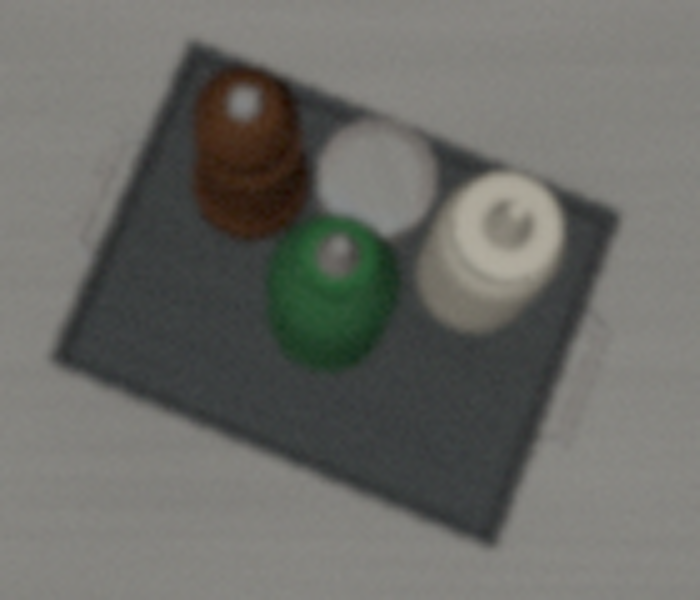

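View pics/scenec.png

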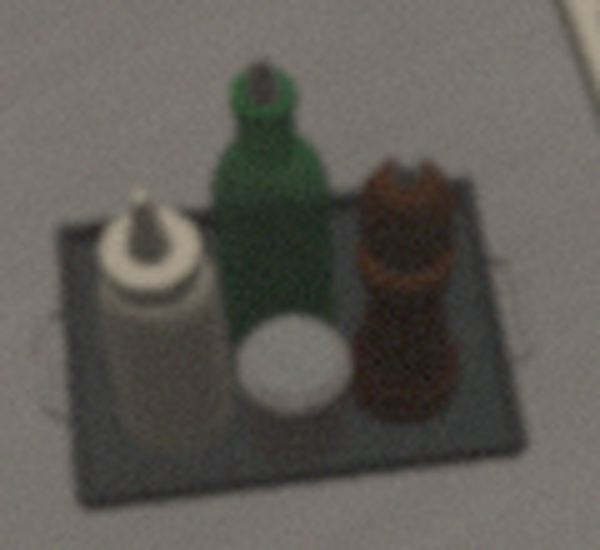

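The top crop shows the tray corners at (190,40), (618,213), (495,545) and (55,358). The mill knob is at (243,102), the oil pourer at (338,255), the squeeze cap at (508,225) and the tin lid at (377,178). In the scene crop the squeeze cap is at (150,250), the tin lid at (295,363), the oil collar at (263,95) and the mill knob at (408,175).

```bash
python3 - <<'E'
from h import *
T=lambda u,v:(u/5+195,v/5+175); S=lambda u,v:(u/5+190-.4,v/5+115-.4)
T=lambda u,v:(u/5+195-.4,v/5+175-.4)
C=np.array([onz("top",*T(*p),.014)[:2] for p in [(190,40),(618,213),(495,545),(55,358)]])
S_=[(58,228),(470,183),(525,450),(85,505)]
C2=np.array([onz("scene",*S(*p),.014)[:2] for p in [(525,450),(85,505),(58,228),(470,183)]])
for c in (C,C2):
    m=c.mean(0); xa=(c[0]+c[1]-c[2]-c[3]); th=np.arctan2(xa[1],xa[0]); 
    ya=(c[0]+c[3]-c[1]-c[2]); th2=np.arctan2(-ya[0],ya[1])
    print("tray",m.round(4),th.round(3),th2.round(3),np.hypot(*xa)/2,np.hypot(*ya)/2)
    th=(th+th2)/2
    R=np.array([[np.cos(th),-np.sin(th)],[np.sin(th),np.cos(th)]])
    for n,q in dict(tin=(48,0),mill=(32,59),oil=(-13,0),sq=(32,-59)).items(): print(n,(m+R@np.array(q)/1e3).round(4))
print("views")
for n,t,s,z in [("tin",(377,178),(295,363),.064),("mill",(243,102),(408,172),.185),("oil",(338,255),(263,95),.197),("sq",(510,226),(150,250),.148)]:
    print(n,onz("top",*T(*t),z)[:2].round(4),onz("scene",*S(*s),z)[:2].round(4),tri([ray("top",*T(*t)),ray("scene",*S(*s))]).round(4))
im=cv2.imread("pics/top0.png")
p=np.array([onz("top",*q,.02)[:2] for q in [(366,207),(440,213),(433,328),(353,321)]]); print("pan",p.round(3).tolist(),p.mean(0))
sp=im[220:285,95:165]
print("scale",onz("top",131,251,.04))
for n,q in dict(can=(110,160),fl=(400,156)).items(): print(n,onz("top",*q,.09)[:2])
cv2.imwrite("pics/ps.png",np.hstack([cv2.resize(im[195:340,340:450],(440,580),interpolation=2),cv2.resize(im[205:315,80:175],(380,440),interpolation=2).repeat(1,0) if 0 else cv2.copyMakeBorder(cv2.resize(im[205:315,80:170],(360,440),interpolation=2),0,140,0,0,0)]))
E
```

```text
tray [ 0.5344 -0.0098] -0.375 -0.387 0.16969924971485678 0.22628777782824133
tin [ 0.579  -0.0276]
mill [0.5861 0.0331]
oil [ 0.5223 -0.0049]
sq [ 0.5422 -0.0764]
tray [ 0.535  -0.0081] -0.379 -0.394 0.1716320239361765 0.22470662068425518
tin [ 0.5794 -0.0262]
mill [0.5869 0.0345]
oil [ 0.5229 -0.0032]
sq [ 0.5424 -0.0748]
views
tin [ 0.5774 -0.0262] [ 0.581  -0.0255] [ 0.5785 -0.0254  0.0602]
mill [0.5848 0.0337] [0.5882 0.0327] [0.5857 0.034  0.1813]
oil [ 0.5209 -0.0045] [ 0.5264 -0.0056] [ 0.5219 -0.0041  0.1914]
sq [ 0.5412 -0.0776] [ 0.5424 -0.0757] [ 0.5417 -0.0766  0.1475]
pan [[0.596, -0.262], [0.582, -0.441], [0.317, -0.397], [0.331, -0.216]] [ 0.45644968 -0.32911476]
scale [0.48313623 0.29533915 0.04      ]
can [0.68771145 0.34561203]
fl [ 0.7031018  -0.32785617]
```

View pics/ps.png

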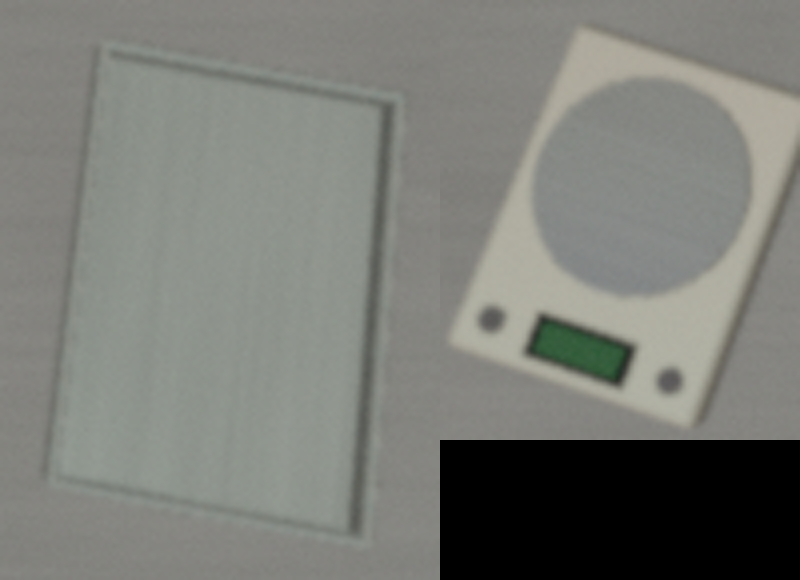

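The pan corners in the crop are (98,45), (402,95), (365,540) and (50,480). The scale plate's centre is at (642,187) in the crop, which is (130.5,251.7) in the full picture. The two views agree to within 2–3 mm, so I'll move above the oil bottle for a wrist check.

Emit:
{"name": "carry_out", "arguments": {"increments": [10,20,10,0,0,0.03,18,40,12,0,0,0.055,18,40,12,0,0,0.055,18,40,12,0,0,0.055,18,40,12,0,0,0.055,18,40,12,0,0,0.055,18,40,12,0,0,0.055,18,40,12,0,0,0.055,18,40,12,0,0,0.055,18,40,12,0,0,0.055,18,40,12,0,0,0.055,18,40,4,0,0,0.055,18,40,0,0,0,0.055,18,40,0,0,0,0.055,16,38,0,0,0,0,10,20,0,0,0,0,0,0,0,0,0,0,0,0,0,0,0,0], "grip": 0}}

```text
clock: 2.35
position: [0.54, 0.0343, 0.3609]
ee_rot: [2.598, 1.765, -0.001]
force: [0.6, 0.3, -0.2]
width: 0.995
gripper_force: 0.0
```

```bash
python3 - <<'E'
from h import *
s=readout.observe(); print(s["clock"],s["position"],s["ee_rot"],s["joints"],s["dq"])
c=vision.calibration("wrist"); im=vision.get_image("wrist"); cv2.imwrite("pics/w1.png",im[:,:,::-1]); print(c)
for n,p in dict(tin=(.579,-.026,.064),mill=(.586,.034,.19),oil=(.522,-.0045,.216),sq=(.542,-.0765,.148)).items(): print(n,proj("wrist",p,c))
f=lambda u,v:onz("top",u/4+340-.4,v/4+195-.4,.02)[:2]
p=np.array([f(*q) for q in [(98,45),(402,95),(365,540),(50,480)]]);print("pan",p.round(3).tolist(),p.mean(0)); print("plate",onz("top",130.1,251.4,.04))
E
```

```text
2.35 [0.5399566  0.0343422  0.36093467] [ 2.59836980e+00  1.76469086e+00 -7.75233002e-04] [ 0.19974299  0.2560822  -0.46768196  1.5264875   0.1171778   1.38700856
 -0.65387071] [ 0.01561524 -0.00094096  0.0095852   0.00071351 -0.00028884 -0.0028139
 -0.00252661]
{'fov_y': 65.70646984690485, 'cx': 261.9282673345936, 'cy': 188.40672156596816, 'pose': array([[ 0.9299257 ,  0.35324382,  0.10225946,  0.56814817],
       [-0.3677447 ,  0.89216474,  0.2623088 ,  0.10342923],
       [ 0.00142668, -0.28153307,  0.95955047,  0.51928546],
       [ 0.        ,  0.        ,  0.        ,  1.        ]])}
tin (np.float64(297.8422870942771), np.float64(177.99302995844712))
mill (np.float64(298.8558037538438), np.float64(155.55173894240298))
oil (np.float64(258.5812212579841), np.float64(213.3103966094421))
sq (np.float64(291.82209160493335), np.float64(235.5988631792904))
pan [[0.599, -0.258], [0.569, -0.44], [0.314, -0.392], [0.345, -0.215]] [ 0.45647796 -0.32607999]
plate [0.48219966 0.29735102 0.04      ]
```

View pics/w1.png

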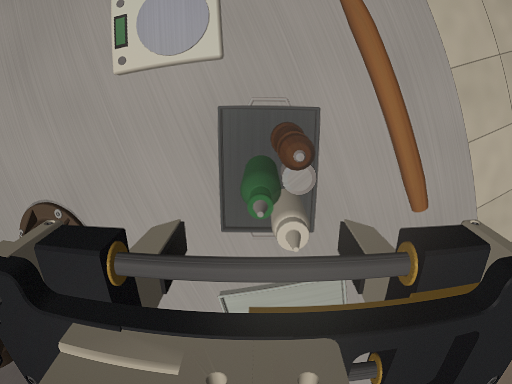

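The wrist view shows the mill knob at (299,156) and the tin lid at (299,178), both matching prediction. The oil pourer is at about (261,208) and the squeeze cap at about (291,233). I'll zoom in to refine those two.

```bash
python3 - <<'E'
import cv2
im=cv2.imread("pics/w1.png"); cv2.imwrite("pics/w1c.png",cv2.resize(im[100:260,215:325],None,fx=3.7,fy=3.7,interpolation=2) if 0 else cv2.resize(im[110:260,225:325],None,fx=4,fy=4,interpolation=2))
E
```

```text
(no output)
```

View pics/w1c.png

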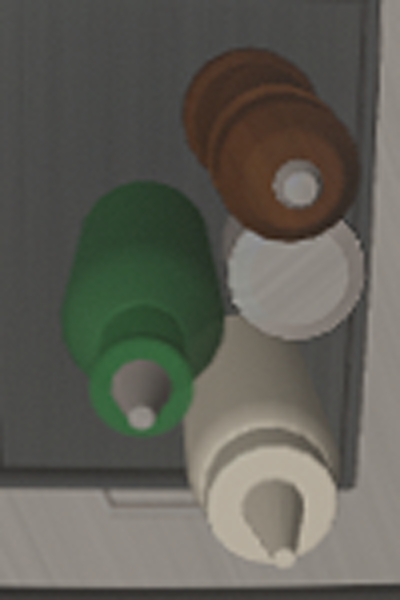

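The crop shows the pourer tip at (142,418), the oil collar at (141,386), the squeeze cap at (272,503) with its tip at (285,558), the mill knob at (297,186), and the tin lid at (295,272).

```bash
python3 - <<'E'
from h import *
c=vision.calibration("wrist")
for n,u,v,z in [("oiltip",142,418,.216),("collar",141,386,.192),("sqcap",272,503,.148),("sqtip",285,558,.186),("mill",297,186,.19),("tin",294,276,.064)]:
    print(n,onz("wrist",u/4+224.6,v/4+109.6,z,c)[:2].round(4))
s=readout.observe();print(s["position"])
from scipy.spatial.transform import Rotation as R
print(R.from_rotvec(s["ee_rot"]).as_matrix().round(3))
E
```

```text
oiltip [ 0.5233 -0.0064]
collar [ 0.5231 -0.0057]
sqcap [ 0.5431 -0.0771]
sqtip [ 0.5431 -0.0786]
mill [0.5859 0.0329]
tin [ 0.5791 -0.0276]
[0.54005234 0.03390065 0.36097406]
[[ 0.37   0.929  0.   ]
 [ 0.929 -0.37  -0.001]
 [-0.001  0.    -1.   ]]
```

Emit:
{"name": "carry_out", "arguments": {"increments": [-8,-18,0,0,0,0,-9,-21,0,0,0,0,0,0,-20,0,0,0,0,0,-25,0,0,0,0,0,-25,0,0,0,0,0,-25,0,0,0,0,0,-25,0,0,0,0,0,-25,0,0,0,0,0,-20,0,0,0,0,0,-15,0,0,0,0,0,-10,0,0,0,0,0,-8,0,0,0,0,0,-5,0,0,0,0,0,0,0,0,0,0,0,0,0,0,0,0,0,0,0,0,0]}}

```text
clock: 4.4
position: [0.5238, -0.0044, 0.1581]
ee_rot: [2.599, 1.764, 0.001]
force: [0.4, -0.3, 1.0]
width: 1.0
gripper_force: 0.0
```

Emit:
{"name": "carry_out", "arguments": {"increments": [-1,-1,-5,0,0,0,0,0,0,0,0,0,0,0,0,0,0,0]}}

```text
clock: 4.78
position: [0.5226, -0.0054, 0.1527]
ee_rot: [-2.599, -1.764, 0.0]
force: [0.4, -0.2, -0.5]
width: 1.002
gripper_force: 0.0
```

Emit:
{"name": "carry_out", "arguments": {"increments": [0,0,0,0,0,0,0,0,0,0,0,0,0,0,0,0,0,0,0,0,0,0,0,0,0,0,0,0,0,0,0,0,0,0,0,0,0,0,0,0,0,0,0,0,0,0,0,0], "grip": 1, "newtons": 35}}

```text
clock: 5.78
position: [0.5225, -0.0054, 0.1527]
ee_rot: [-2.599, -1.764, 0.0]
force: [0.2, 0.4, 0.2]
width: 0.319
gripper_force: 35.0
```

Emit:
{"name": "carry_out", "arguments": {"increments": [0,0,5,0,0,0,0,0,15,0,0,0,0,0,30,0,0,0,0,0,35,0,0,0,0,0,35,0,0,0,0,0,35,0,0,0,0,0,30,0,0,0,0,0,20,0,0,0,0,0,10,0,0,0,0,0,0,0,0,0]}}

```text
clock: 7.02
position: [0.5226, -0.0053, 0.3683]
ee_rot: [2.599, 1.764, 0.001]
force: [0.7, 0.5, -4.3]
width: 0.319
gripper_force: 35.0
```

Held: about 4 N of weight, which fits 0.42 kg. Now to the far spot on the pan.

Emit:
{"name": "carry_out", "arguments": {"increments": [1,-8,0,0,0,-0.044,1,-15,0,0,0,-0.08,1,-22,0,0,0,-0.08,1,-24,0,0,0,-0.08,0,-24,0,0,0,-0.08,1,-24,0,0,0,-0.08,0,-24,0,0,0,-0.08,1,-24,0,0,0,-0.08,0,-24,0,0,0,-0.08,1,-24,0,0,0,-0.08,0,-24,0,0,0,-0.08,1,-24,0,0,0,-0.08,0,-24,0,0,0,-0.08,1,-20,0,0,0,-0.08,0,-14,0,0,0,-0.08,1,-10,0,0,0,-0.08,1,-7,0,0,0,-0.08,0,0,0,0,0,-0.04,0,0,0,0,0,0]}}

```text
clock: 9.4
position: [0.5336, -0.3421, 0.3675]
ee_rot: [3.13, -0.271, -0.0]
force: [-0.5, 0.1, -4.5]
width: 0.318
gripper_force: 35.0
```

Emit:
{"name": "carry_out", "arguments": {"increments": [0,0,-15,0,0,0,0,0,-30,0,0,0,0,0,-30,0,0,0,0,0,-30,0,0,0,0,0,-30,0,0,0,0,0,-25,0,0,0,0,0,-20,0,0,0,0,0,-15,0,0,0,0,0,-8,0,0,0,0,0,0,0,0,0,0,0,0,0,0,0]}}

```text
clock: 10.78
position: [0.534, -0.3417, 0.1655]
ee_rot: [3.13, -0.269, 0.002]
force: [-0.6, 0.7, -3.6]
width: 0.319
gripper_force: 35.0
```

Emit:
{"name": "carry_out", "arguments": {"increments": [0,0,-6,0,0,0,0,0,-4,0,0,0,0,0,-2,0,0,0,0,0,0,0,0,0,0,0,0,0,0,0]}}

```text
clock: 11.4
position: [0.5337, -0.3415, 0.153]
ee_rot: [3.13, -0.269, 0.001]
force: [-0.1, 0.1, -2.3]
width: 0.318
gripper_force: 35.0
```

Emit:
{"name": "carry_out", "arguments": {"increments": [0,0,-1,0,0,0,0,0,0,0,0,0,0,0,0,0,0,0]}}

```text
clock: 11.78
position: [0.5344, -0.3417, 0.1529]
ee_rot: [3.129, -0.269, 0.003]
force: [-0.8, 0.5, 4.9]
width: 0.32
gripper_force: 35.0
```

Emit:
{"name": "carry_out", "arguments": {"increments": [0,0,0,0,0,0,0,0,0,0,0,0,0,0,0,0,0,0,0,0,0,0,0,0,0,0,0,0,0,0,0,0,0,0,0,0,0,0,5,0,0,0,0,0,15,0,0,0,0,0,30,0,0,0,0,0,40,0,0,0,0,0,40,0,0,0,0,0,40,0,0,0,0,0,30,0,0,0,0,0,12,0,0,0], "grip": 0}}

```text
clock: 13.52
position: [0.5341, -0.3417, 0.3668]
ee_rot: [3.128, -0.269, 0.006]
force: [0.6, -0.5, -0.2]
width: 0.993
gripper_force: 0.0
```

Emit:
{"name": "carry_out", "arguments": {"increments": [2,15,0,0,0,0.064,4,30,0,0,0,0.1,4,30,0,0,0,0.1,4,30,0,0,0,0.1,4,30,0,0,0,0.1,4,30,0,0,0,0.1,4,30,0,0,0,0.1,4,30,0,0,0,0.1,4,30,0,0,0,0.1,4,30,0,0,0,0.1,4,30,0,0,0,0.1,4,30,0,0,0,0.1,4,20,0,0,0,0.1,2,10,0,0,0,0.1,0,0,0,0,0,0,0,0,0,0,0,0]}}

```text
clock: 15.52
position: [0.5851, 0.0334, 0.363]
ee_rot: [-2.6, -1.763, 0.002]
force: [-0.3, 0.5, -0.0]
width: 0.999
gripper_force: 0.0
```

```bash
python3 - <<'E'
from h import *
im=vision.get_image("top"); cv2.imwrite("pics/t2.png",im[:,:,::-1])
E
```

```text
(no output)
```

View pics/t2.png

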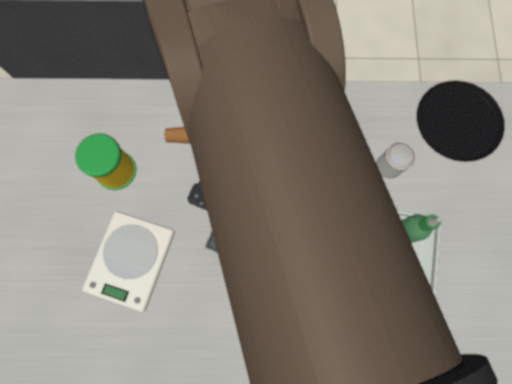

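The oil bottle is standing in the pan's far end at about (418,228), and the arm hides the tray. Next is the mill.

Emit:
{"name": "carry_out", "arguments": {"increments": [1,0,-20,0,0,0,0,0,-30,0,0,0,0,0,-30,0,0,0,0,0,-30,0,0,0,0,0,-30,0,0,0,0,0,-30,0,0,0,0,0,-25,0,0,0,0,0,-18,0,0,0,0,0,-10,0,0,0,0,0,-6,0,0,0,0,0,-3,0,0,0,0,0,0,0,0,0,0,0,0,0,0,0]}}

```text
clock: 17.2
position: [0.5869, 0.0337, 0.1322]
ee_rot: [2.599, 1.764, 0.001]
force: [1.2, 0.6, -0.0]
width: 1.0
gripper_force: 0.0
```

Emit:
{"name": "carry_out", "arguments": {"increments": [-0.5,0,-3,0,0,0,0,0,0,0,0,0]}}

```text
clock: 17.45
position: [0.5859, 0.0335, 0.1286]
ee_rot: [-2.599, -1.764, 0.0]
force: [0.3, 0.5, -0.2]
width: 1.002
gripper_force: 0.0
```

Emit:
{"name": "carry_out", "arguments": {"increments": [0,0,0,0,0,0,0,0,0,0,0,0,0,0,0,0,0,0,0,0,0,0,0,0,0,0,0,0,0,0,0,0,0,0,0,0,0,0,0,0,0,0], "grip": 1, "newtons": 35}}

```text
clock: 18.32
position: [0.586, 0.0336, 0.1287]
ee_rot: [-2.599, -1.764, 0.0]
force: [-0.3, -0.0, -0.6]
width: 0.478
gripper_force: 35.0
```

Emit:
{"name": "carry_out", "arguments": {"increments": [0,0,5,0,0,0,0,0,15,0,0,0,0,0,30,0,0,0,0,0,35,0,0,0,0,0,35,0,0,0,0,0,35,0,0,0,0,0,30,0,0,0,0,0,25,0,0,0,0,0,15,0,0,0,0,0,10,0,0,0,0,0,0,0,0,0]}}

```text
clock: 19.7
position: [0.5862, 0.0337, 0.364]
ee_rot: [2.599, 1.764, 0.001]
force: [0.1, 0.9, -4.4]
width: 0.48
gripper_force: 35.0
```

Emit:
{"name": "carry_out", "arguments": {"increments": [-3,-9,0,0,0,-0.04,-6,-16,0,0,0,-0.08,-8,-22.5,0,0,0,-0.08,-8,-22.5,0,0,0,-0.08,-8,-22.5,0,0,0,-0.08,-8,-22.5,0,0,0,-0.08,-8,-22.5,0,0,0,-0.08,-8,-22.5,0,0,0,-0.08,-8,-22.5,0,0,0,-0.08,-8,-22.5,0,0,0,-0.08,-8,-22.5,0,0,0,-0.08,-8,-22.5,0,0,0,-0.08,-8,-22.5,0,0,0,-0.08,-8,-22.5,0,0,0,-0.08,-8,-22.5,0,0,0,-0.08,-8,-22.5,0,0,0,-0.08,-6,-14,0,0,0,-0.08,-2.7,-7,0,0,0,-0.08,0,0,0,0,0,-0.04,0,0,0,0,0,0]}}

```text
clock: 22.2
position: [0.4562, -0.3281, 0.3637]
ee_rot: [-3.117, 0.39, 0.0]
force: [-1.0, -0.7, -4.3]
width: 0.479
gripper_force: 35.0
```

Emit:
{"name": "carry_out", "arguments": {"increments": [0,0,-15,0,0,0,0,0,-30,0,0,0,0,0,-30,0,0,0,0,0,-35,0,0,0,0,0,-30,0,0,0,0,0,-30,0,0,0,0,0,-25,0,0,0,0,0,-15,0,0,0,0,0,-8,0,0,0,0,0,-6,0,0,0,0,0,0,0,0,0,0,0,0,0,0,0]}}

```text
clock: 23.7
position: [0.4568, -0.3276, 0.1404]
ee_rot: [3.117, -0.388, 0.002]
force: [0.2, 1.1, -3.4]
width: 0.476
gripper_force: 35.0
```

Emit:
{"name": "carry_out", "arguments": {"increments": [0,0,-6,0,0,0,0,0,-4,0,0,0,0,0,-1.5,0,0,0,0,0,0,0,0,0,0,0,0,0,0,0]}}

```text
clock: 24.32
position: [0.4567, -0.3275, 0.1287]
ee_rot: [3.117, -0.387, 0.001]
force: [-1.5, 0.2, 6.1]
width: 0.481
gripper_force: 35.0
```

Emit:
{"name": "carry_out", "arguments": {"increments": [0,0,-0.7,0,0,0,0,0,0,0,0,0,0,0,0,0,0,0]}}

```text
clock: 24.7
position: [0.4571, -0.3277, 0.1288]
ee_rot: [3.117, -0.387, 0.003]
force: [-2.3, 2.1, 11.2]
width: 0.482
gripper_force: 35.0
```

Emit:
{"name": "carry_out", "arguments": {"increments": [0,0,0.5,0,0,0,0,0,0,0,0,0,0,0,0,0,0,0,0,0,0,0,0,0,0,0,0,0,0,0,0,0,0,0,0,0,0,0,5,0,0,0,0,0,15,0,0,0,0,0,30,0,0,0,0,0,40,0,0,0,0,0,40,0,0,0,0,0,40,0,0,0,0,0,40,0,0,0,0,0,20,0,0,0], "grip": 0}}

```text
clock: 26.45
position: [0.4568, -0.3276, 0.3619]
ee_rot: [3.116, -0.387, 0.006]
force: [0.9, -0.5, -0.3]
width: 0.997
gripper_force: 0.0
```

Emit:
{"name": "carry_out", "arguments": {"increments": [2,7,0,0,0,0.07,5,15,0,0,0,0.09,6,18,0,0,0,0.1,6,18,0,0,0,0.1,6,18,0,0,0,0.1,6,18,0,0,0,0.1,6,18,0,0,0,0.1,6,18,0,0,0,0.1,6,18,0,0,0,0.1,6,18,0,0,0,0.1,6,18,0,0,0,0.1,6,18,0,0,0,0.1,6,18,0,0,0,0.1,6,15,0,0,0,0.1,5,11,0,0,0,0.08,2,5,0,0,0,0,0,0,0,0,0,0]}}

```text
clock: 28.58
position: [0.5424, -0.0763, 0.3586]
ee_rot: [2.6, 1.762, 0.001]
force: [-0.9, -0.5, 0.4]
width: 1.001
gripper_force: 0.0
```

Emit:
{"name": "carry_out", "arguments": {"increments": [0.5,-0.5,-20,0,0,0,0,0,-30,0,0,0,0,0,-30,0,0,0,0,0,-30,0,0,0,0,0,-30,0,0,0,0,0,-30,0,0,0,0,0,-25,0,0,0,0,0,-18,0,0,0,0,0,-10,0,0,0,0,0,-6,0,0,0,0,0,-4,0,0,0,0,0,-1,0,0,0,0,0,0,0,0,0,0,0,0,0,0,0]}}

```text
clock: 30.32
position: [0.5431, -0.0769, 0.1244]
ee_rot: [2.599, 1.764, 0.001]
force: [-0.4, 0.1, -0.2]
width: 1.004
gripper_force: 0.0
```

Emit:
{"name": "carry_out", "arguments": {"increments": [0,0,0,0,0,0,0,0,0,0,0,0,0,0,0,0,0,0,0,0,0,0,0,0,0,0,0,0,0,0,0,0,0,0,0,0,0,0,0,0,0,0], "grip": 1, "newtons": 35}}

```text
clock: 31.2
position: [0.5426, -0.0768, 0.124]
ee_rot: [-2.599, -1.764, 0.001]
force: [-0.9, 2.0, 0.3]
width: 0.502
gripper_force: 32.1
```

Emit:
{"name": "carry_out", "arguments": {"increments": [0,0,5,0,0,0,0,0,15,0,0,0,0,0,30,0,0,0,0,0,35,0,0,0,0,0,35,0,0,0,0,0,35,0,0,0,0,0,30,0,0,0,0,0,25,0,0,0,0,0,15,0,0,0,0,0,10,0,0,0,0,0,0,0,0,0]}}

```text
clock: 32.58
position: [0.543, -0.0769, 0.3593]
ee_rot: [2.599, 1.764, 0.001]
force: [-0.5, 0.2, -3.1]
width: 0.505
gripper_force: 31.3
```

Emit:
{"name": "carry_out", "arguments": {"increments": [-4,-6,0,0,0,-0.05,-11,-16,0,0,0,-0.08,-11,-16,0,0,0,-0.08,-11,-16,0,0,0,-0.08,-11,-16,0,0,0,-0.08,-11,-16,0,0,0,-0.08,-11,-16,0,0,0,-0.08,-11,-16,0,0,0,-0.08,-11,-16,0,0,0,-0.08,-11,-16,0,0,0,-0.08,-11,-16,0,0,0,-0.08,-11,-16,0,0,0,-0.08,-11,-16,0,0,0,-0.08,-11,-16,0,0,0,-0.08,-11,-16,0,0,0,-0.08,-5,-7,0,0,0,-0.08,0,0,0,0,0,-0.08,0,0,0,0,0,-0.04,0,0,0,0,0,0]}}

```text
clock: 34.95
position: [0.3796, -0.3143, 0.359]
ee_rot: [3.129, -0.281, -0.0]
force: [-0.4, 0.8, -2.9]
width: 0.505
gripper_force: 31.3
```

Emit:
{"name": "carry_out", "arguments": {"increments": [0,0,-15,0,0,0,0,0,-30,0,0,0,0,0,-30,0,0,0,0,0,-35,0,0,0,0,0,-30,0,0,0,0,0,-30,0,0,0,0,0,-25,0,0,0,0,0,-15,0,0,0,0,0,-9,0,0,0,0,0,-6,0,0,0,0,0,-4,0,0,0,0,0,0,0,0,0,0,0,0,0,0,0]}}

```text
clock: 36.58
position: [0.3801, -0.3141, 0.1304]
ee_rot: [3.129, -0.278, 0.001]
force: [0.0, -0.7, -2.7]
width: 0.507
gripper_force: 31.3
```

Emit:
{"name": "carry_out", "arguments": {"increments": [0,0,-4,0,0,0,0,0,-2,0,0,0,0,0,-0.5,0,0,0,0,0,0,0,0,0,0,0,0,0,0,0]}}

```text
clock: 37.2
position: [0.3804, -0.3141, 0.1239]
ee_rot: [3.129, -0.278, 0.001]
force: [1.1, -0.8, 4.1]
width: 0.501
gripper_force: 32.7
```

Emit:
{"name": "carry_out", "arguments": {"increments": [0,0,0,0,0,0,0,0,0,0,0,0,0,0,0,0,0,0,0,0,0,0,0,0,0,0,0,0,0,0,0,0,0,0,0,0,0,0,5,0,0,0,0,0,15,0,0,0,0,0,30,0,0,0,0,0,40,0,0,0,0,0,40,0,0,0,0,0,40,0,0,0,0,0,40,0,0,0,0,0,20,0,0,0], "grip": 0}}

```text
clock: 38.95
position: [0.3803, -0.3141, 0.3572]
ee_rot: [3.127, -0.278, 0.006]
force: [0.5, -1.2, -0.7]
width: 1.001
gripper_force: 0.0
```

Emit:
{"name": "carry_out", "arguments": {"increments": [6,9,0,0,0,0.069,13,18,0,0,0,0.1,13,19,0,0,0,0.1,13,19,0,0,0,0.1,13,19,0,0,0,0.1,13,19,0,0,0,0.1,13,19,0,0,0,0.1,13,19,0,0,0,0.1,13,19,0,0,0,0.1,13,19,0,0,0,0.1,13,19,0,0,0,0.1,13,19,0,0,0,0.1,13,19,0,0,0,0.1,13,19,0,0,0,0.1,13,19,0,0,0,0,10.6,13,0,0,0,0,0,0,0,0,0,0,0,0,0,0,0,0]}}

```text
clock: 41.2
position: [0.5782, -0.0278, 0.3537]
ee_rot: [2.601, 1.762, -0.001]
force: [0.4, -0.5, -0.2]
width: 1.003
gripper_force: 0.0
```

```bash
python3 - <<'E'
from h import *
c=vision.calibration("wrist"); im=vision.get_image("wrist"); print(readout.observe()["position"])
print(c["pose"].tolist()); print("pred tin",proj("wrist",(.579,-.027,.064),c))
im2=vision.get_image("scene")
cv2.imwrite("pics/w3.png",np.hstack([cv2.resize(im,(400,300)),cv2.resize(im2,(400,300))])[:,:,::-1]); cv2.imwrite("w3full.png",im[:,:,::-1])
E
```

```text
[ 0.57814461 -0.02796317  0.35370314]
[[0.9290339124943953, 0.3553820805085694, 0.10295419510031317, 0.6065454829986886], [-0.3699921793207234, 0.8913345847193949, 0.2619703138231538, 0.0411793697259335], [0.0013329204230980351, -0.2814715526238855, 0.9595686470423267, 0.5120674423623727], [0.0, 0.0, 0.0, 1.0]]
pred tin (np.float64(261.2967074370162), np.float64(151.93571575679601))
```

View pics/w3.png

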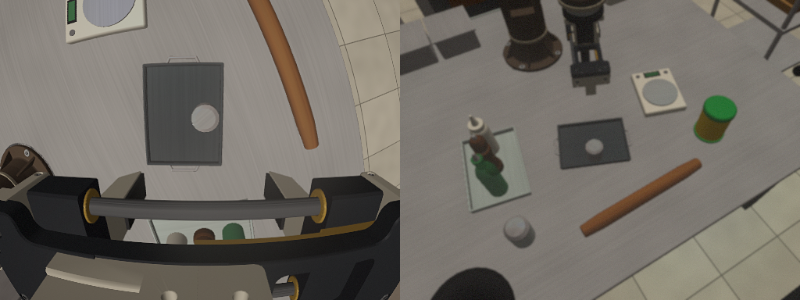

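The three tall things stand in a row on the pan, and only the tin is left on the tray. It shows at (262,151) full size, as predicted. Now I'll grip the tin.

Emit:
{"name": "carry_out", "arguments": {"increments": [0.8,0.6,-20,0,0,0,0,0,-35,0,0,0,0,0,-40,0,0,0,0,0,-40,0,0,0,0,0,-40,0,0,0,0,0,-35,0,0,0,0,0,-30,0,0,0,0,0,-25,0,0,0,0,0,-20,0,0,0,0,0,-15,0,0,0,0,0,-10,0,0,0,0,0,-8,0,0,0,0,0,-6,0,0,0,0,0,-4,0,0,0,0,0,0,0,0,0,0,0,0,0,0,0]}}

```text
clock: 43.3
position: [0.5795, -0.0262, 0.0258]
ee_rot: [2.6, 1.763, 0.001]
force: [0.8, -0.5, -0.8]
width: 0.998
gripper_force: 0.0
```

Emit:
{"name": "carry_out", "arguments": {"increments": [0,0,0,0,0,0,0,0,0,0,0,0,0,0,0,0,0,0,0,0,0,0,0,0,0,0,0,0,0,0,0,0,0,0,0,0], "grip": 1, "newtons": 25}}

```text
clock: 44.05
position: [0.5794, -0.0263, 0.0256]
ee_rot: [2.6, 1.763, 0.0]
force: [-0.2, 0.1, 0.3]
width: 0.595
gripper_force: 25.0
```

Emit:
{"name": "carry_out", "arguments": {"increments": [0,0,5,0,0,0,0,0,15,0,0,0,0,0,25,0,0,0,0,0,30,0,0,0,0,0,30,0,0,0,0,0,20,0,0,0,0,0,10,0,0,0,0,0,0,0,0,0]}}

```text
clock: 45.05
position: [0.5796, -0.0263, 0.1613]
ee_rot: [2.6, 1.763, 0.002]
force: [-0.2, -0.3, -2.4]
width: 0.598
gripper_force: 25.0
```

Emit:
{"name": "carry_out", "arguments": {"increments": [-4,12,0,0,0,0,-6,20,0,0,0,0,-6,20,0,0,0,0,-6,20,0,0,0,0,-6,20,0,0,0,0,-6,20,0,0,0,0,-6,20,0,0,0,0,-6,20,0,0,0,0,-6,20,0,0,0,0,-6,20,0,0,0,0,-6,20,0,0,0,0,-6,20,0,0,0,0,-6,20,0,0,0,0,-6,20,0,0,0,0,-6,20,0,0,0,0,-6,20,0,0,0,0,-3.6,11,0,0,0,0,0,0,0,0,0,0,0,0,0,0,0,0]}}

```text
clock: 47.42
position: [0.4818, 0.2959, 0.1603]
ee_rot: [2.6, 1.762, -0.001]
force: [-0.1, -0.4, -1.3]
width: 0.596
gripper_force: 25.0
```

```bash
python3 - <<'E'
from h import *
c=vision.calibration("wrist"); im=vision.get_image("wrist"); s=readout.observe();print(s["position"],s["ee_rot"])
print("plate pred",proj("wrist",(.4822,.2974,.04),c))
b=im[:,:,::-1]; cv2.imwrite("pics/w4.png",b)
E
```

```text
[0.48195583 0.29571175 0.16036635] [ 2.60060294e+00  1.76135609e+00 -7.73443187e-04]
plate pred (np.float64(260.51877706433567), np.float64(179.78602738682667))
```

View pics/w4.png

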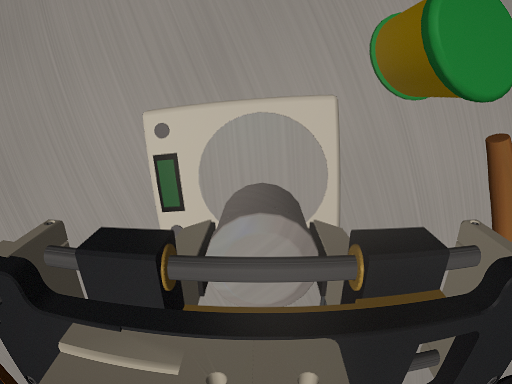

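The wrist view shows the plate between x = 198 and 328 with its top edge at row 112, and the tin held just in front of it. I'll check those edges against the projected circle.

```bash
python3 - <<'E'
from h import *
c=vision.calibration("wrist"); t=np.linspace(0,6.283,200)
p=np.array([proj("wrist",(.4822+.064*np.cos(a),.2974+.064*np.sin(a),.04),c) for a in t])
print(p.min(0),p.max(0))
E
```

```text
[195.20563969 113.11026641] [325.40894926 239.35118687]
```

Emit:
{"name": "carry_out", "arguments": {"increments": [1,1,-10,0,0,0,1,0.5,-20,0,0,0,0,0,-20,0,0,0,0,0,-17,0,0,0,0,0,-12,0,0,0,0,0,-8,0,0,0,0,0,-5,0,0,0,0,0,-3,0,0,0,0,0,0,0,0,0,0,0,0,0,0,0]}}

```text
clock: 48.72
position: [0.4839, 0.2984, 0.0659]
ee_rot: [2.6, 1.763, 0.001]
force: [0.2, 0.1, -1.9]
width: 0.595
gripper_force: 25.0
```

Emit:
{"name": "carry_out", "arguments": {"increments": [0,-1,-2,0,0,0,0,0,-1.5,0,0,0,0,0,-0.8,0,0,0,0,0,0,0,0,0,0,0,0,0,0,0]}}

```text
clock: 49.35
position: [0.4837, 0.2971, 0.0615]
ee_rot: [2.6, 1.763, 0.0]
force: [-2.1, -2.3, 6.4]
width: 0.592
gripper_force: 25.0
```

Emit:
{"name": "carry_out", "arguments": {"increments": [0,0,0.5,0,0,0,0,0,0,0,0,0,0,0,0,0,0,0,0,0,0,0,0,0,0,0,0,0,0,0,0,0,0,0,0,0,0,0,5,0,0,0,0,0,15,0,0,0,0,0,30,0,0,0,0,0,40,0,0,0,0,0,45,0,0,0,0,0,45,0,0,0,0,0,45,0,0,0,0,0,45,0,0,0,0,0,25,0,0,0], "grip": 0}}

```text
clock: 51.22
position: [0.4836, 0.2978, 0.3607]
ee_rot: [-2.6, -1.764, -0.007]
force: [0.6, 0.9, -0.7]
width: 0.999
gripper_force: 0.0
```

```bash
python3 - <<'E'
from h import *
c=vision.calibration("wrist"); im=vision.get_image("wrist"); im2=vision.get_image("scene")
print(readout.observe()["position"])
for p in [(.4837,.2971,.1),(.484,.297,.04)]: print(proj("wrist",p,c),proj("scene",p))
cv2.imwrite("pics/w5.png",np.hstack([cv2.resize(im,(400,300)),cv2.resize(im2[50:230,230:470],(400,300),interpolation=2)])[:,:,::-1])
E
```

```text
[0.48414271 0.29828673 0.36111925]
(np.float64(260.7979396235917), np.float64(157.09715871373416)) (np.float64(335.17709047664624), np.float64(102.15729710516483))
(np.float64(261.00163989191856), np.float64(150.65381846328802)) (np.float64(331.86961398621133), np.float64(117.59867943974751))
```

View pics/w5.png

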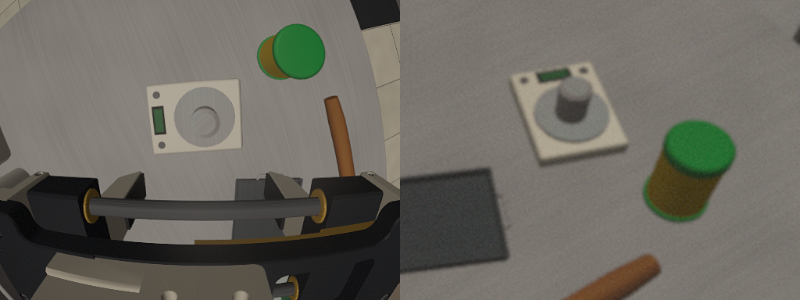

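The tin stands in the middle of the plate: plate centre (261,148) and lid (262,157), as predicted. Now I'll fetch the squeeze bottle.

Emit:
{"name": "carry_out", "arguments": {"increments": [-4.5,-22,0,0,0,-0.009,-5.2,-31,0,0,0,-0.08,-5.2,-31,0,0,0,-0.08,-5.2,-31,0,0,0,-0.08,-5.2,-31,0,0,0,-0.08,-5.2,-31,0,0,0,-0.08,-5.2,-31,0,0,0,-0.08,-5.2,-31,0,0,0,-0.08,-5.2,-31,0,0,0,-0.08,-5.2,-31,0,0,0,-0.08,-5.2,-31,0,0,0,-0.08,-5.2,-31,0,0,0,-0.08,-5.2,-31,0,0,0,-0.08,-5.2,-31,0,0,0,-0.08,-5.2,-31,0,0,0,-0.08,-5.2,-31,0,0,0,-0.08,-5.2,-31,0,0,0,-0.08,-5.2,-31,0,0,0,-0.08,-5.2,-31,0,0,0,0,-5.2,-31,0,0,0,0]}}

```text
clock: 53.82
position: [0.38, -0.3159, 0.3566]
ee_rot: [3.129, -0.282, -0.0]
force: [0.4, -0.5, -0.8]
width: 1.0
gripper_force: 0.0
```

Emit:
{"name": "carry_out", "arguments": {"increments": [0,0,0,0,0,0,0,0,0,0,0,0]}}

```text
clock: 54.08
position: [0.3805, -0.3139, 0.3565]
ee_rot: [-3.129, 0.28, 0.001]
force: [1.0, 0.1, -0.1]
width: 1.0
gripper_force: 0.0
```

Right over it. Going down to z 0.124, a drop of 232.

Emit:
{"name": "carry_out", "arguments": {"increments": [0,0,-20,0,0,0,0,0,-35,0,0,0,0,0,-35,0,0,0,0,0,-35,0,0,0,0,0,-35,0,0,0,0,0,-25,0,0,0,0,0,-20,0,0,0,0,0,-13,0,0,0,0,0,-8,0,0,0,0,0,-6,0,0,0,0,0,0,0,0,0,0,0,0,0,0,0]}}

```text
clock: 55.58
position: [0.3806, -0.314, 0.1252]
ee_rot: [3.129, -0.278, 0.001]
force: [0.4, 0.2, 0.6]
width: 1.004
gripper_force: 0.0
```

Emit:
{"name": "carry_out", "arguments": {"increments": [0,0,0,0,0,0,0,0,0,0,0,0,0,0,0,0,0,0,0,0,0,0,0,0,0,0,0,0,0,0,0,0,0,0,0,0], "grip": 1, "newtons": 35}}

```text
clock: 56.32
position: [0.3804, -0.3138, 0.1247]
ee_rot: [3.129, -0.278, -0.0]
force: [0.4, 0.6, -0.7]
width: 0.501
gripper_force: 31.5
```

Emit:
{"name": "carry_out", "arguments": {"increments": [0,0,5,0,0,0,0,0,15,0,0,0,0,0,30,0,0,0,0,0,35,0,0,0,0,0,35,0,0,0,0,0,35,0,0,0,0,0,30,0,0,0,0,0,25,0,0,0,0,0,15,0,0,0,0,0,10,0,0,0,0,0,0,0,0,0]}}

```text
clock: 57.7
position: [0.3804, -0.3139, 0.3599]
ee_rot: [3.129, -0.278, 0.0]
force: [-0.0, -0.3, -3.0]
width: 0.495
gripper_force: 31.5
```

Emit:
{"name": "carry_out", "arguments": {"increments": [4,6,0,0,0,0.049,11,16,0,0,0,0.08,11,16,0,0,0,0.08,11,16,0,0,0,0.08,11,16,0,0,0,0.08,11,16,0,0,0,0.08,11,16,0,0,0,0.08,11,16,0,0,0,0.08,11,16,0,0,0,0.08,11,16,0,0,0,0.08,11,16,0,0,0,0.08,11,16,0,0,0,0.08,11,16,0,0,0,0.08,11,16,0,0,0,0.08,11,16,0,0,0,0.08,4.6,7,0,0,0,0.08,0,0,0,0,0,0.08,0,0,0,0,0,0.04,0,0,0,0,0,0]}}

```text
clock: 60.08
position: [0.5432, -0.0757, 0.3596]
ee_rot: [-2.597, -1.767, -0.0]
force: [-0.5, 0.2, -2.5]
width: 0.499
gripper_force: 31.6
```

Emit:
{"name": "carry_out", "arguments": {"increments": [0,0,-15,0,0,0,0,0,-30,0,0,0,0,0,-30,0,0,0,0,0,-35,0,0,0,0,0,-30,0,0,0,0,0,-30,0,0,0,0,0,-25,0,0,0,0,0,-15,0,0,0,0,0,-9,0,0,0,0,0,-6,0,0,0,0,0,-4,0,0,0,0,0,0,0,0,0,0,0,0,0,0,0]}}

```text
clock: 61.7
position: [0.5433, -0.0768, 0.1312]
ee_rot: [2.6, 1.763, 0.001]
force: [-0.3, 0.6, -2.3]
width: 0.497
gripper_force: 31.6
```

Emit:
{"name": "carry_out", "arguments": {"increments": [-0.4,0,-4,0,0,0,0,0,-2,0,0,0,0,0,-0.8,0,0,0,0,0,0,0,0,0,0,0,0,0,0,0]}}

```text
clock: 62.32
position: [0.5428, -0.0768, 0.1246]
ee_rot: [2.6, 1.763, 0.001]
force: [-1.6, -0.2, 6.0]
width: 0.5
gripper_force: 33.0
```

Emit:
{"name": "carry_out", "arguments": {"increments": [0,0,0,0,0,0,0,0,0,0,0,0,0,0,0,0,0,0,0,0,0,0,0,0,0,0,0,0,0,0,0,0,0,0,0,0,0,0,5,0,0,0,0,0,15,0,0,0,0,0,30,0,0,0,0,0,40,0,0,0,0,0,40,0,0,0,0,0,40,0,0,0,0,0,40,0,0,0,0,0,25,0,0,0], "grip": 0}}

```text
clock: 64.08
position: [0.5429, -0.0766, 0.3625]
ee_rot: [2.598, 1.762, 0.004]
force: [0.8, -0.4, 0.5]
width: 1.001
gripper_force: 0.0
```

Emit:
{"name": "carry_out", "arguments": {"increments": [-3,-9,0,0,0,-0.07,-6,-18,0,0,0,-0.1,-6,-18,0,0,0,-0.1,-6,-18,0,0,0,-0.1,-6,-18,0,0,0,-0.1,-6,-18,0,0,0,-0.1,-6,-18,0,0,0,-0.1,-6,-18,0,0,0,-0.1,-6,-18,0,0,0,-0.1,-6,-18,0,0,0,-0.1,-6,-18,0,0,0,-0.1,-6,-18,0,0,0,-0.1,-6,-18,0,0,0,-0.1,-6,-16,0,0,0,-0.1,-4.8,-10,0,0,0,0,0,0,0,0,0,0,0,0,0,0,0,0]}}

```text
clock: 66.2
position: [0.4572, -0.327, 0.3592]
ee_rot: [-3.129, 0.276, -0.001]
force: [-0.1, 0.3, -0.3]
width: 1.0
gripper_force: 0.0
```

Emit:
{"name": "carry_out", "arguments": {"increments": [0,-0.5,-20,0,0,0,0,0,-35,0,0,0,0,0,-35,0,0,0,0,0,-35,0,0,0,0,0,-35,0,0,0,0,0,-25,0,0,0,0,0,-18,0,0,0,0,0,-13,0,0,0,0,0,-8,0,0,0,0,0,-6,0,0,0,0,0,0,0,0,0,0,0,0,0,0,0]}}

```text
clock: 67.7
position: [0.4571, -0.3285, 0.1294]
ee_rot: [3.129, -0.28, 0.001]
force: [0.2, -0.3, -0.1]
width: 0.998
gripper_force: 0.0
```

Emit:
{"name": "carry_out", "arguments": {"increments": [0,0,0,0,0,0,0,0,0,0,0,0,0,0,0,0,0,0,0,0,0,0,0,0,0,0,0,0,0,0,0,0,0,0,0,0], "grip": 1, "newtons": 35}}

```text
clock: 68.45
position: [0.4569, -0.3281, 0.1289]
ee_rot: [-3.129, 0.279, 0.0]
force: [0.2, 0.4, 0.4]
width: 0.477
gripper_force: 35.0
```

Emit:
{"name": "carry_out", "arguments": {"increments": [0,0,5,0,0,0,0,0,15,0,0,0,0,0,30,0,0,0,0,0,35,0,0,0,0,0,35,0,0,0,0,0,35,0,0,0,0,0,30,0,0,0,0,0,25,0,0,0,0,0,15,0,0,0,0,0,10,0,0,0,0,0,0,0,0,0]}}

```text
clock: 69.82
position: [0.4568, -0.3284, 0.3641]
ee_rot: [3.129, -0.28, 0.0]
force: [-0.3, 0.2, -3.3]
width: 0.476
gripper_force: 35.0
```

Emit:
{"name": "carry_out", "arguments": {"increments": [3,9,0,0,0,0.05,6,16,0,0,0,0.08,8,22.5,0,0,0,0.08,8,22.5,0,0,0,0.08,8,22.5,0,0,0,0.08,8,22.5,0,0,0,0.08,8,22.5,0,0,0,0.08,8,22.5,0,0,0,0.08,8,22.5,0,0,0,0.08,8,22.5,0,0,0,0.08,8,22.5,0,0,0,0.08,8,22.5,0,0,0,0.08,8,22.5,0,0,0,0.08,8,22.5,0,0,0,0.08,8,22.5,0,0,0,0.08,8,22.5,0,0,0,0.08,6,14,0,0,0,0.08,2.1,8,0,0,0,0.04,0,0,0,0,0,0,0,0,0,0,0,0]}}

```text
clock: 72.32
position: [0.5858, 0.0329, 0.3639]
ee_rot: [2.601, 1.761, -0.001]
force: [-0.2, -1.2, -4.3]
width: 0.48
gripper_force: 35.0
```

Emit:
{"name": "carry_out", "arguments": {"increments": [0,0,-15,0,0,0,0,0,-30,0,0,0,0,0,-30,0,0,0,0,0,-35,0,0,0,0,0,-30,0,0,0,0,0,-30,0,0,0,0,0,-25,0,0,0,0,0,-15,0,0,0,0,0,-9,0,0,0,0,0,-6,0,0,0,0,0,-4,0,0,0,0,0,0,0,0,0,0,0,0,0,0,0]}}

```text
clock: 73.95
position: [0.5862, 0.0338, 0.1354]
ee_rot: [2.6, 1.763, 0.001]
force: [0.5, -0.0, -3.0]
width: 0.477
gripper_force: 35.0
```

Emit:
{"name": "carry_out", "arguments": {"increments": [0,0,-4,0,0,0,0,0,-2,0,0,0,0,0,-0.8,0,0,0,0,0,0,0,0,0,0,0,0,0,0,0]}}

```text
clock: 74.58
position: [0.5861, 0.034, 0.1289]
ee_rot: [2.6, 1.763, 0.001]
force: [-3.5, -0.2, 5.6]
width: 0.477
gripper_force: 35.0
```

Emit:
{"name": "carry_out", "arguments": {"increments": [0,0,0,0,0,0,0,0,0,0,0,0,0,0,0,0,0,0,0,0,0,0,0,0,0,0,0,0,0,0,0,0,0,0,0,0,0,0,5,0,0,0,0,0,15,0,0,0,0,0,30,0,0,0,0,0,40,0,0,0,0,0,40,0,0,0,0,0,40,0,0,0,0,0,40,0,0,0,0,0,28,0,0,0], "grip": 0}}

```text
clock: 76.32
position: [0.586, 0.0339, 0.3696]
ee_rot: [2.599, 1.763, 0.005]
force: [-0.1, 0.3, -0.7]
width: 1.0
gripper_force: 0.0
```

Emit:
{"name": "carry_out", "arguments": {"increments": [-2,-15,0,0,0,-0.065,-4,-30,0,0,0,-0.1,-4,-30,0,0,0,-0.1,-4,-30,0,0,0,-0.1,-4,-30,0,0,0,-0.1,-4,-30,0,0,0,-0.1,-4,-30,0,0,0,-0.1,-4,-30,0,0,0,-0.1,-4,-30,0,0,0,-0.1,-4,-30,0,0,0,-0.1,-4,-30,0,0,0,-0.1,-4,-30,0,0,0,-0.1,-4,-20,0,0,0,-0.1,-1.7,-10.7,0,0,0,-0.1,0,0,0,0,0,0,0,0,0,0,0,0]}}

```text
clock: 78.32
position: [0.5341, -0.3414, 0.366]
ee_rot: [-3.13, 0.269, 0.001]
force: [0.3, 0.2, -0.1]
width: 1.0
gripper_force: 0.0
```

Down to 0.1532, a drop of 212.8.

Emit:
{"name": "carry_out", "arguments": {"increments": [0,0,-20,0,0,0,0,0,-35,0,0,0,0,0,-35,0,0,0,0,0,-35,0,0,0,0,0,-30,0,0,0,0,0,-20,0,0,0,0,0,-15,0,0,0,0,0,-10,0,0,0,0,0,-7,0,0,0,0,0,-5,0,0,0,0,0,0,0,0,0,0,0,0,0,0,0]}}

```text
clock: 79.82
position: [0.5345, -0.3421, 0.1546]
ee_rot: [3.13, -0.272, 0.001]
force: [0.0, -0.5, 0.3]
width: 1.003
gripper_force: 0.0
```

Emit:
{"name": "carry_out", "arguments": {"increments": [0,0,0,0,0,0,0,0,0,0,0,0,0,0,0,0,0,0,0,0,0,0,0,0,0,0,0,0,0,0,0,0,0,0,0,0,0,0,0,0,0,0,0,0,0,0,0,0], "grip": 1, "newtons": 35}}

```text
clock: 80.82
position: [0.5343, -0.3419, 0.1541]
ee_rot: [-3.13, 0.272, -0.0]
force: [-0.1, 1.1, 0.7]
width: 0.323
gripper_force: 35.0
```

Emit:
{"name": "carry_out", "arguments": {"increments": [0,0,5,0,0,0,0,0,15,0,0,0,0,0,30,0,0,0,0,0,35,0,0,0,0,0,35,0,0,0,0,0,35,0,0,0,0,0,30,0,0,0,0,0,20,0,0,0,0,0,10,0,0,0,0,0,0,0,0,0]}}

```text
clock: 82.08
position: [0.5342, -0.3421, 0.3697]
ee_rot: [3.129, -0.272, 0.001]
force: [-0.4, 0.4, -5.2]
width: 0.323
gripper_force: 35.0
```

Emit:
{"name": "carry_out", "arguments": {"increments": [-0.7,8,0,0,0,0.045,-1,15,0,0,0,0.08,-1,22,0,0,0,0.08,-1,24,0,0,0,0.08,-1,24,0,0,0,0.08,-1,24,0,0,0,0.08,-1,24,0,0,0,0.08,-1,24,0,0,0,0.08,-1,24,0,0,0,0.08,-1,24,0,0,0,0.08,-1,24,0,0,0,0.08,-1,24,0,0,0,0.08,0,24,0,0,0,0.08,0,20,0,0,0,0.08,0,14,0,0,0,0.08,0,10,0,0,0,0.08,0,7.7,0,0,0,0.08,0,0,0,0,0,0.04,0,0,0,0,0,0,0,0,0,0,0,0]}}

```text
clock: 84.58
position: [0.5225, -0.0053, 0.3691]
ee_rot: [2.6, 1.763, -0.0]
force: [-0.5, -0.6, -4.5]
width: 0.322
gripper_force: 35.0
```

Emit:
{"name": "carry_out", "arguments": {"increments": [0,0,-15,0,0,0,0,0,-30,0,0,0,0,0,-30,0,0,0,0,0,-30,0,0,0,0,0,-30,0,0,0,0,0,-25,0,0,0,0,0,-20,0,0,0,0,0,-15,0,0,0,0,0,-8,0,0,0,0,0,-5,0,0,0,0,0,0,0,0,0,0,0,0,0,0,0]}}

```text
clock: 86.08
position: [0.5229, -0.0053, 0.1617]
ee_rot: [2.6, 1.763, 0.001]
force: [-0.1, -0.1, -4.6]
width: 0.32
gripper_force: 35.0
```

Emit:
{"name": "carry_out", "arguments": {"increments": [-0.3,0,-4,0,0,0,0,0,-2.5,0,0,0,0,0,-1,0,0,0,0,0,0,0,0,0,0,0,0,0,0,0]}}

```text
clock: 86.7
position: [0.5225, -0.0052, 0.154]
ee_rot: [2.6, 1.763, 0.001]
force: [-1.4, 0.2, 3.1]
width: 0.321
gripper_force: 35.0
```

Emit:
{"name": "carry_out", "arguments": {"increments": [0,0,0,0,0,0,0,0,0,0,0,0,0,0,0,0,0,0,0,0,0,0,0,0,0,0,0,0,0,0,0,0,0,0,0,0,0,0,5,0,0,0,0,0,15,0,0,0,0,0,30,0,0,0,0,0,40,0,0,0,0,0,40,0,0,0,0,0,40,0,0,0,0,0,25,0,0,0,0,0,12,0,0,0,8,19,0,0,0,0,9.5,20,0,0,0,0,0,0,0,0,0,0,0,0,0,0,0,0], "grip": 0}}

```text
clock: 88.95
position: [0.5393, 0.033, 0.3604]
ee_rot: [2.601, 1.763, -0.002]
force: [-0.4, 0.2, -0.5]
width: 0.999
gripper_force: 0.0
```

```bash
python3 - <<'E'
from h import *
c=vision.calibration("wrist"); im=vision.get_image("wrist")[:,:,::-1]; print(readout.observe()["position"])
a=cv2.imread("pics/w1.png")
z=lambda i:cv2.resize(i[110:260,225:325],None,fx=4,fy=4,interpolation=2)
cv2.imwrite("pics/cmp.png",np.hstack([z(a),z(im)]))
for n,p in dict(oiltip=(.5233,-.0064,.216),collar=(.5231,-.0057,.192),sqcap=(.5431,-.0771,.148),sqtip=(.5431,-.0786,.186),mill=(.5859,.0329,.19)).items():
    u,v=proj("wrist",p,c); print(n,round((u-224.6)*4,1),round((v-109.6)*4,1))
E
```

```text
[0.53937197 0.03274462 0.36046801]
oiltip 143.9 414.9
collar 142.7 383.3
sqcap 274.1 500.9
sqtip 287.2 555.9
mill 299.1 182.3
```

View pics/cmp.png

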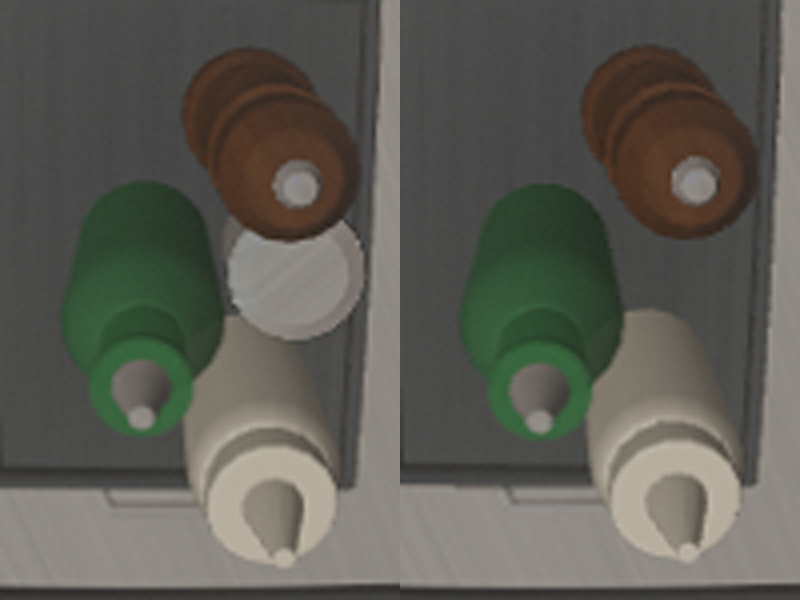

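Left is before and right is after: all three stand upright again. The tips are at (140,422), (288,552) and (295,182) against predicted (144,415), (287,556) and (299,182), so each is within about 2 mm. The job is done, so I'll hand it in.

```bash
python3 -c "
from cell import arm
print(arm.sign_off())"
```

```text
the job is handed in; nothing more can be done
None
```

The yeast tin stands in the middle of the weighing plate, and the mill, oil bottle and squeeze bottle are back upright on the tray, each within about 2 mm of where it stood; the job was handed in at about 89 s.

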